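Set a round spindle flat-up in the drilling cradle

ROBOT

A 6-joint arm with a two-finger parallel gripper is mounted at the origin on a cart in front of the work surface, level with it; the furniture and walls round the work are solid. World frame = base frame: x ahead of the robot, y to its left, z up, the work surface at z = 0. Lengths are in m, angles in degrees, forces in N, time in s.
With the tool pointing down it reaches from about 0.3 to 0.75 m from the base axis. Payload 8.5 kg.
Tool frame: the origin (TCP) lies at the very end of the fingers, on their centre line; the grasp point (between the pads) lies 19 mm behind it; z points along the fingers, y is the line along which they close (so a half turn about z gives the same grasp; the last joint's range is limited). The gripper opens to 85 mm and grips with 20 to 120 N. Pads are 22 mm wide; open, the fingers measure 114 mm over their backs; the gripper's body (76 mm by 85 mm) begins 54 mm behind the grasp point. The pads swing forward as they close: fully open they stand 13 mm farther back than shut.
Start: joints at [62.206, 21.807, 74.336, -0, 83.858, -12.336], TCP at [0.147, 0.53, 0.231] pointing down, gripper open.
Joint ranges: [-178.18, 178.18], [-50.72, 133.34], [12.68, 142.11], [-81.47, 261.47], [9.98, 163.14], [-165.26, 165.26]. Speed limits (degrees/s): [136.94, 136.94, 180, 180, 180, 180].

INTERFACE

Orientations are given as a 3x3 rotation matrix whose columns are the frame's x, y, z axes.
In Python, from rig import observe, cams, ticket gives the robot as it stands.
- The arm moves only by the tool move_arm, never from a script. Its arguments are lists of equal length, an entry for each row: "jaw": the finger opening in cm, from 0 to 8.54; "dp": the shift along the tool's x, y, z in cm, a list of three; "turn": the turn, a rotation vector about the tool's x, y, z in rad, a list of three. In form: {"jaw": [jaw, ...], "dp": [[tx, ty, tz], ...], "turn": [[wx, wy, wz], ...]}. A call has 1 to 12 rows; each row shifts and turns the commanded pose from where the row before left it, along the tool's axes as they then stand; what a row does not reach is not made up. A row lasts 1/12 s, in which the tool goes at most 41.7 mm and 7.16 degrees, less where a joint would pass 70% of its speed; a pose out of reach is approached as far as the arm can. A call is refused whole if a number of a shift passes 4.17 or a number of a turn 0.125, either way. A call with a gripper value outside its range is refused whole. The fingers move at their own pace and stop on an object; "force" is the grip in N (left out, the last holds). Time passes only in rows, so rows that do not move let the fingers close. It gives the time, the measured TCP pose, the force, the opening and the grip force at its end, in the units of the state.
- observe(): the state, without advancing time (a new reading comes with each control period).
- cams.get_image(name): name is "scene" or "top"; returns (picture, depth): 400x640x3 uint8, red, green, blue; 400x640 float32, m along the optical axis (not along the pixel's ray), 0 where there is no reading.
- cams.calibration(name): a dict with "vertical_fov" (degrees; the focal length in pixels is half the picture's height over the tangent of half this angle, whatever the lens; pixels are square), "cx", "cy" (the principal point, pixels), "view" (4x4, takes a point from world to camera coordinates). Camera axes: x right, y up, looking along -z (the intrinsics and any distortion apply to the point x, -y, -z); pixel columns grow to the right and rows downward; lengths in m; the calibration is good to about 2 mm. A picture is of the moment at which its call begins. calibration takes no time and is no camera call.
- ticket.close_job(): hands the job in; it is judged then, once.
Trained networks look in the newest picture that a camera, given by its name, has taken for a name from the list of things; names that differ only in an ending like _2 or _b are one class to them, and where a whole thing is asked for, a point or a joint stands for the part that bears it (a point fixed in the world has none). Each returns a list of dicts, best first, with "p" (0 to 1); they miss things now and then, are a little off and sometimes report something else, mostly with a low value. They report only what shows in the picture. A call takes as long as a camera call. They do not tell look-alikes from the thing itself.
- cams.spot_in(camera, query): "box" ([centre column, centre row, width, height] as shares, 0 to 1, of the picture: columns of its width, rows of its height, round what is visible of it).
- cams.outline_of(camera, query): "mask" (400x640 bool, what is visible of it) and "box" ([centre column, centre row, width, height] as shares, 0 to 1, of the picture: columns of its width, rows of its height, round what is visible of it).
- cams.mark_of(camera, query): "location" ([column, row] as shares, 0 to 1, of the picture: columns of its width, rows of its height: a listed point, or the origin of a listed thing).
The state is a dict: "time_s": time; "q": joint angles; "qvel": joint speeds; "joint_efforts": joint torques, N m; "position": TCP position; "tool_rot": TCP orientation; "ft_force": force on the tool from outside, world axes, zero at the start; "wrist_torque": the same for the moment, N m; "grip_width": finger opening in m; "gripper_force": force on a finger pad.
Only numpy, scipy, OpenCV 4.12 (cv2) and the standard library are available. Lean on these libraries where they do the work, as an engineer would, in place of code of your own. Each camera call takes 0.05 s, during which the arm holds its last target. There are 200 camera calls.

TASK

Get the dark wooden spindle ready for drilling: roll it along the rails into the vee between the white rollers of the plywood cradle so that it settles there, and turn it in the vee until its pale planed flat faces straight up. Then swing the hold-down arm over and press it fully down so that its white pad lies on the flat, and leave it so; do not knock over or shift the yellow tin and the blue roll of tape.

Things in the scene. Friction and masses are not known exactly. Their poses are not given: they have to be found in the camera images.
- spindle_mid (a point): centre of the loose dark-brown round wooden spindle, 55 mm diameter, 170 mm long, 0.28 kg. y axis along the spindle, z axis the outward normal of its pale planed flat. The flat spans only the middle 76 mm of the length: 39 mm wide, 19.5 mm from the axis (8 mm below the round). The ends, 38 to 85 mm from the centre, are fully round. The flat starts tipped about 0.8 rad from up, away from the robot.
- spindle: the same spindle, same origin and axes. It starts on the cradle's two rails on the robot's side of the vee, its centre 72.5 mm above the bench; pushed away from the robot (cradle +x) it rolls into the vee and drops 12.6 mm. Seated there on free rollers it turns easily when shut fingertips press lightly on the top of a round end and stroke across it: a full turn is 173 mm of stroke.
- vee_seat (a point): centre of the spindle once seated in the vee, 59.9 mm above the bench (round top then 87.4 mm, flat when up 79.4 mm above the bench). Axes are those of the fixed plywood cradle: x from the rails across the vee, away from the robot; y along the seated spindle, to the left; z up.
- cradle: the cradle, origin on the bench under vee_seat, same axes. Two 24 mm wide cheeks at y = -60 and +60 mm: tops are level rails at z 45 mm from x = -142 mm (end stop, to z 56) to -42 mm, then two free white rollers, radius 12, at x -28 and 28, z 32, form the vee; end stop behind to z 62. Between cheeks only the base, 12 mm thick, x -155 to 70, y -85 to 145 mm. Hinge ears at y 111 to 141, to z 118.
- holddown (a joint): angle (rad) of the hinged hold-down arm: 0 = level, pad lying on the upturned flat of the seated spindle; pi/2 = upright; starts at 1.65 to 1.95, leaning left past upright. Stays above about 0.05 unless the flat is up. Stiff hinge: it stays where it is left; 2 to 3 N near its end moves it. Pivot axis along cradle x at y = +126 mm, z = 102 mm. Down, the arm points to cradle -y.
- holddown_top (a point): point to press, on the outer (when down, top) face of the arm opposite the slippery white plastic pad (pressed down, it levels a flat that is nearly up), 126 mm from the pivot. The arm is a pale bar, 30 mm wide, 14 mm thick, its end 150 mm from the pivot; this point lies 7 mm out from the bar's middle. When down, it is over the middle of the seated spindle, 109 mm above the bench.
- filler_tin: yellow lidded tin, 75 mm in diameter, 69 mm high, standing to the left of the cradle; origin at the centre of its underside. Leave it alone.
- blue_tape: roll of blue tape lying flat, 66 mm in diameter, 19 mm high, to the left of the cradle; origin at the centre of its underside. Leave it alone.
Things that resemble listed ones, but are neither listed nor needed, are in the scene too. There is more than one size of the spindle; the job needs the larger.

How it is judged:
By the outcome, as a careful person would: the job done as asked, in the order asked, and still so for the second after the job is handed in, with the robot touching nothing.
It also fails if it takes over 61 s, if anything falls off the work surface, if the arm or the gripper's body presses on something with over 40 N, if the wrist force passes 120 N, or if a joint passes its speed limit or range.

## Working session

There is one attempt and no reset: what is moved stays moved. The work goes in short steps, Python scripts to look and compute and a tool call to move; the robot and the scene stay as the last step left them, time stands still between calls to the robot, and variables do not carry over. Pictures are saved under pics/ and viewed, at most 10 in all, crops included, and the job is handed in when it is done.

Besides the shell and the picture viewer there is one more tool, called after ">>>" by a JSON object that holds its "api" and its "payload", one argument or row to a line. move_arm: Moves the arm, as the interface text tells. Its arguments: {"type":"object","properties":{"jaw":{"type":"array","items":{"type":"number"}},"dp":{"type":"array","items":{"type":"array","items":{"type":"number"}}},"turn":{"type":"array","items":{"type":"array","items":{"type":"number"}}},"force":{"type":"number"}},"required":["jaw","dp","turn"]}

```bash
mkdir -p pics; ls; cat > h.py <<'E'
import numpy as np, cv2
from rig import observe, cams, ticket
def K(n):
    c=cams.calibration(n); f=200/np.tan(np.radians(c["vertical_fov"])/2); return f,c["cx"],c["cy"],np.array(c["view"]),c
def unproj(n,u,v,d):
    f,cx,cy,V,_=K(n); u=np.asarray(u,float);v=np.asarray(v,float);d=np.asarray(d,float)
    p=np.stack([(u-cx)/f*d,-(v-cy)/f*d,-d,np.ones_like(d)],-1)
    return (p@np.linalg.inv(V).T)[...,:3]
def proj(n,P):
    f,cx,cy,V,_=K(n); P=np.atleast_2d(P); c=np.c_[P,np.ones(len(P))]@V.T
    return np.c_[cx+f*c[:,0]/-c[:,2], cy-f*c[:,1]/-c[:,2]]
def cloud(n,d):
    v,u=np.mgrid[0:400,0:640]; return unproj(n,u,v,d)
def save(n,im): cv2.imwrite("pics/"+n+".png",im[...,::-1])
E
python3 - <<'E'
from h import *
for n in("scene","top"):
    im,d=cams.get_image(n); save(n+"0",im); np.save(n+"0.npy",d); c=K(n)[4]; print({k:(np.round(v,3).tolist()) if k!='distortion' else v for k,v in c.items() if not isinstance(v,str)})
    for q in("spindle","holddown","filler_tin","blue_tape","cradle"):
        print(n,q,[(np.round(np.array(r["box"])*[640,400,640,400]).tolist(),round(r["p"],2)) for r in cams.spot_in(n,q)])
    for q in("spindle_mid","vee_seat","holddown_top","cradle"):
        print(n,q,[(np.round(np.array(r["location"])*[640,400],1).tolist(),round(r["p"],2)) for r in cams.mark_of(n,q)])
s=observe();print(s["time_s"],s["position"],s["tool_rot"])
E
```

```text
pics
{'vertical_fov': 47.248, 'cx': 322.467, 'cy': 202.797, 'view': [[0.846, -0.534, 0.002, -0.339], [0.318, 0.506, 0.802, -0.25], [-0.429, -0.678, 0.598, -1.055], [0.0, 0.0, 0.0, 1.0]]}
scene spindle [([369.0, 234.0, 63.0, 51.0], 0.91), ([325.0, 319.0, 63.0, 30.0], 0.6)]
scene holddown [([353.0, 161.0, 15.0, 52.0], 0.86)]
scene filler_tin [([291.0, 185.0, 28.0, 30.0], 0.8)]
scene blue_tape [([320.0, 160.0, 22.0, 16.0], 0.48)]
scene cradle [([370.0, 207.0, 117.0, 143.0], 0.55)]
scene spindle_mid [([366.9, 233.8], 0.87), ([325.3, 318.1], 0.64)]
scene vee_seat [([391.2, 215.9], 0.77)]
scene holddown_top [([349.0, 142.5], 0.72)]
scene cradle [([389.8, 232.3], 0.56)]
{'vertical_fov': 44.369, 'cx': 316.857, 'cy': 195.116, 'view': [[0.018, -1.0, -0.02, 0.104], [0.991, 0.015, 0.135, -0.49], [-0.134, -0.023, 0.991, -1.472], [0.0, 0.0, 0.0, 1.0]]}
top spindle [([379.0, 196.0, 61.0, 26.0], 0.81), ([423.0, 269.0, 41.0, 36.0], 0.8), ([359.0, 182.0, 93.0, 87.0], 0.71)]
top holddown [([325.0, 166.0, 19.0, 20.0], 0.55)]
top filler_tin [([267.0, 207.0, 21.0, 26.0], 0.93)]
top blue_tape [([238.0, 155.0, 19.0, 21.0], 0.52)]
top cradle [([359.0, 183.0, 92.0, 86.0], 0.7)]
top spindle_mid [([382.1, 190.7], 0.97), ([423.8, 266.1], 0.96)]
top vee_seat [([366.8, 162.2], 0.7)]
top holddown_top [([313.9, 163.8], 0.56)]
top cradle [([369.8, 167.3], 0.6)]
1.0 [0.14659948 0.53010014 0.23132082] [[-9.63829064e-01  2.66521174e-01  3.20087488e-06]
 [ 2.66521174e-01  9.63829064e-01  7.03527333e-07]
 [-2.89759131e-06  1.53118102e-06 -1.00000000e+00]]
```

```bash
python3 - <<'E'
from h import *
a=cv2.imread("pics/scene0.png"); b=cv2.imread("pics/top0.png")
print(K("scene")[4].keys())
A=cv2.resize(a[110:340,240:470],None,fx=2.6,fy=2.6,interpolation=cv2.INTER_CUBIC)
cv2.imwrite("pics/a1.png",A)
B=cv2.resize(b[110:300,215:465],None,fx=3,fy=3,interpolation=cv2.INTER_CUBIC); cv2.imwrite("pics/b1.png",B)
# fit: cloud for top
for n in("top","scene"):
    P=cloud(n,np.load(n+"0.npy"))
    for nm,uv in {"top":[("seat",(367,162)),("mid",(380,196)),("small",(424,268)),("hd",(325,166)),("tin",(267,207)),("tape",(238,155))],"scene":[("mid",(369,234)),("small",(325,319)),("hd",(353,150)),("tin",(291,175)),("tape",(320,155))]}[n]:
        print(n,nm,P[uv[1],uv[0]].round(4))
E
```

```text
dict_keys(['vertical_fov', 'cx', 'cy', 'view'])
top seat [ 0.5983 -0.0428  0.0141]
top mid [ 0.4797 -0.0743  0.1006]
top small [ 0.273  -0.2121  0.0395]
top hd [0.5392 0.087  0.2404]
top tin [0.4454 0.26   0.0694]
top tape [ 0.619   0.3673 -0.0034]
scene mid [ 0.4728 -0.1018  0.0922]
scene small [ 0.2638 -0.2275  0.0365]
scene hd [0.5496 0.084  0.2163]
scene tin [0.4542 0.2635 0.0705]
scene tape [0.638  0.3919 0.0179]
```

View pics/a1.png

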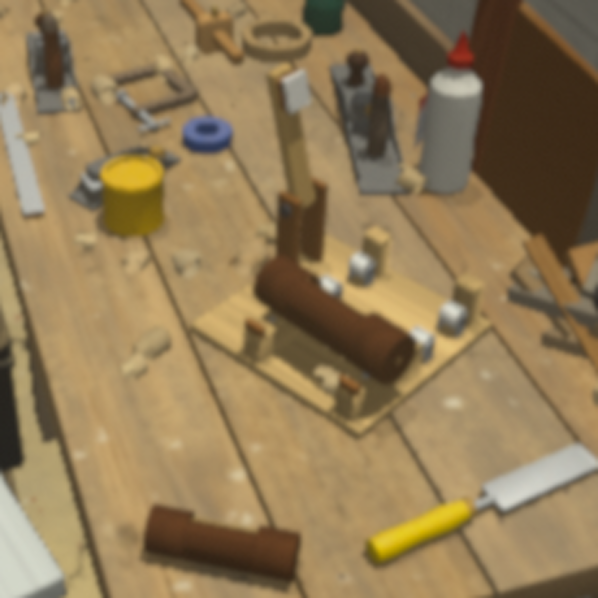

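View pics/b1.png

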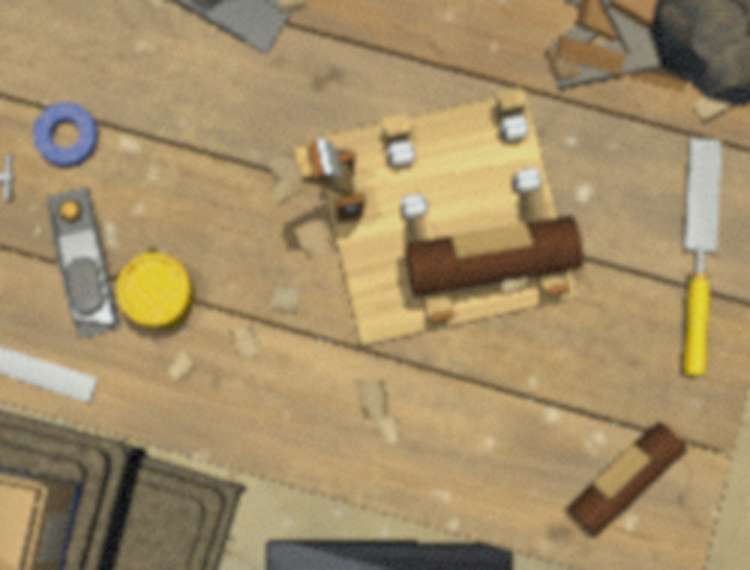

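The larger spindle lies on the cradle rails (top picture ≈(380,196), p 0.81). The small look-alike lies loose at ≈(424,268) near the robot; it isn't on the cradle and is only ~0.04 m high, so it's left alone. Crops confirm. White rollers sit at top px ≈(348,161),(386,153),(353,179),(391,170). Next I fit the cradle pose.

```bash
cat >> h.py <<'E'
from scipy.optimize import least_squares
def ray(n,u,v,z):
    a=unproj(n,u,v,1.0); b=unproj(n,u,v,2.0); t=(z-a[2])/(b[2]-a[2]); return a+t*(b-a)
def axes(yaw): return np.array([[np.cos(yaw),-np.sin(yaw),0],[np.sin(yaw),np.cos(yaw),0],[0,0,1]])
def fit_cyl(P,r,z=None,x0=None):
    # horizontal cylinder, radius r: params cx(at mean) offset, yaw, z
    m=P.mean(0)
    def f(p):
        a=np.array([np.cos(p[1]),np.sin(p[1])]) # x axis
        x=(P[:,:2]-m[:2])@a-p[0]; return np.hypot(x,P[:,2]-p[2])-r
    s=least_squares(f,[0,x0 or 0.25,m[2]-r],loss="soft_l1",f_scale=0.002)
    return m,s.x,s.cost,f(s.x)
E
python3 - <<'E'
from h import *
im=cv2.imread("pics/top0.png")[...,::-1].astype(int); P=cloud("top",np.load("top0.npy"))
for n in("top","scene"):
    im=cv2.imread(f"pics/{n}0.png")[...,::-1]; hsv=cv2.cvtColor(im.copy(),cv2.COLOR_RGB2HSV)
    m=((hsv[...,1]<45)&(hsv[...,2]>150)).astype(np.uint8)
    k,l,st,c=cv2.connectedComponentsWithStats(m)
    for i in range(1,k):
        if st[i,4]>8 and 300<c[i,0]<440 and 110<c[i,1]<260:
            print(n,c[i].round(1),st[i,4],ray(n,*c[i],0.04).round(4), np.median(cloud(n,np.load(n+"0.npy"))[l==i],0).round(4))
# spindle cylinder
for n in("top","scene"):
    im=cv2.imread(f"pics/{n}0.png")[...,::-1]; P=cloud(n,np.load(n+"0.npy"))
    r=cams.outline_of(n,"spindle")
    for q in r[:3]:
        mk=q["mask"]; bx=np.array(q["box"])*[640,400,640,400]
        pts=P[cv2.erode(mk.astype(np.uint8),np.ones((3,3)))>0]; pts=pts[(pts[:,2]>.055)&(pts[:,2]<.12)]
        if len(pts)<100: continue
        mm,x,c,res=fit_cyl(pts,.0275)
        a=np.array([np.cos(x[1]),np.sin(x[1])]); ay=np.array([-a[1],a[0]])
        y=(pts[:,:2]-mm[:2])@ay; lo,hi=np.percentile(y,[0.5,99.5]); ctr=mm[:2]+a*x[0]+ay*(lo+hi)/2
        print(n,q["p"],bx.round(),len(pts),"ctr",ctr.round(4),"z",x[2].round(4),"yaw",np.degrees(x[1]).round(2),"len",(hi-lo).round(4),"rms",np.std(res).round(4))
E
```

```text
top [386.5 151.9] 49 [ 0.6257 -0.1008  0.04  ] [ 0.6247 -0.1015  0.0406]
top [322.9 161.6] 38 [0.5923 0.095  0.04  ] [0.5508 0.0925 0.2441]
top [348.4 160.3] 50 [0.5974 0.0166 0.04  ] [0.597  0.0175 0.0423]
top [390.8 169.2] 45 [ 0.5714 -0.1137  0.04  ] [ 0.5714 -0.1139  0.0413]
top [352.8 177.9] 48 [0.5426 0.0027 0.04  ] [0.542  0.0021 0.0414]
scene [354.1 143.8] 84 [0.7597 0.3614 0.04  ] [0.5544 0.0868 0.2338]
scene [415.6 142.6] 118 [0.9482 0.2536 0.04  ] [0.8058 0.1132 0.1467]
scene [378.1 210.1] 33 [0.5968 0.0148 0.04  ] [0.5949 0.0126 0.0421]
scene [366.4 218.9] 23 [5.447e-01 5.000e-04 4.000e-02] [ 0.542  -0.0035  0.044 ]
scene [413.4 229. ] 42 [ 0.6257 -0.1018  0.04  ] [ 0.6236 -0.1025  0.0423]
scene [401.7 238.8] 30 [ 0.5732 -0.1158  0.04  ] [ 0.5706 -0.1183  0.0427]
top 0.95 [380. 196.  58.  25.] 842 ctr [ 0.483  -0.0731] z 0.0715 yaw 10.92 len 0.1614 rms 0.0031
scene 0.68 [369. 234.  63.  46.] 1082 ctr [ 0.4906 -0.0785] z 0.0728 yaw 10.73 len 0.1648 rms 0.0045
```

>>> {"api": "move_arm", "payload": {
  "jaw": [8.54, 8.54, 8.54, 8.54, 8.54, 8.54, 8.54, 8.54, 8.54, 8.54, 8.54, 8.54],
  "dp": [
    [-2.4, -2.9, 0],
    [-2.4, -2.9, 0],
    [-2.4, -2.9, 0],
    [-2.4, -2.9, 0],
    [-2.4, -2.9, 0],
    [-2.4, -2.9, 0],
    [-2.4, -2.9, 0],
    [-2.4, -2.9, 0],
    [-2.4, -2.9, 0],
    [-2.4, -2.9, 0],
    [-2.4, -2.9, 0],
    [-2.4, -2.9, 0]
  ],
  "turn": [
    [0, 0, 0],
    [0, 0, 0],
    [0, 0, 0],
    [0, 0, 0],
    [0, 0, 0],
    [0, 0, 0],
    [0, 0, 0],
    [0, 0, 0],
    [0, 0, 0],
    [0, 0, 0],
    [0, 0, 0],
    [0, 0, 0]
  ]
}}

```text
time_s: 2.1
position: [0.3317, 0.1161, 0.2316]
tool_rot: [[-0.964, 0.266, 0.001], [0.266, 0.964, 0.0], [-0.001, 0.0, -1.0]]
ft_force: [0.7, 1.3, -0.4]
grip_width: 0.0855
gripper_force: 0.0
```

>>> {"api": "move_arm", "payload": {
  "jaw": [8.54, 8.54, 8.54, 8.54, 8.54, 8.54, 8.54, 8.54, 8.54, 8.54, 8.54, 8.54],
  "dp": [
    [-2.4, -2.9, 0],
    [-2.4, -2.9, 0],
    [-2.4, -2.9, 0],
    [-2.4, -2.9, 0],
    [-2.4, -2.9, 0],
    [-2.4, -2.9, 0],
    [0, 0, 2],
    [0, 0, 2],
    [0, 0, 2],
    [0, 0, 2],
    [0, 0, 2],
    [0, 0, 0]
  ],
  "turn": [
    [0, 0, 0],
    [0, 0, 0],
    [0, 0, 0],
    [0, 0, 0],
    [0, 0, 0],
    [0, 0, 0],
    [0, 0, -0.102],
    [0, 0, -0.102],
    [0, 0, -0.102],
    [0, 0, -0.102],
    [0, 0, -0.102],
    [0, 0, 0]
  ]
}}

```text
time_s: 3.1
position: [0.4224, -0.0875, 0.1287]
tool_rot: [[-0.97, -0.241, -0.005], [-0.241, 0.97, 0.003], [0.004, 0.004, -1.0]]
ft_force: [-0.7, -0.3, -0.0]
grip_width: 0.0856
gripper_force: 0.0
```

```bash
cat >> h.py <<'E'
SEAT=np.array([0.5845,-0.0495,0]); R=axes(np.radians(13.7))
def incr(P): return (P-SEAT)@R
E
python3 - <<'E'
from h import *
im,d=cams.get_image("scene"); save("s1",im)
P=cloud("scene",d); s=observe(); p=s["position"]; print(s["time_s"],p,incr(np.array(p)))
Q=incr(P)-incr(np.array(p)); m=(abs(Q[...,0])<.02)&(abs(Q[...,1])<.07)&(Q[...,2]>-.03)&(Q[...,2]<.06)
q=Q[m]; 
for lo in np.arange(-.07,.07,.01):
    k=q[(q[:,1]>=lo)&(q[:,1]<lo+.01)]
    if len(k): print(round(lo,2),len(k),k.min(0).round(3),k.max(0).round(3))
cv2.imwrite("pics/s1c.png",cv2.resize(im[150:310,260:460,::-1],None,fx=3.5,fy=3.5,interpolation=cv2.INTER_CUBIC))
E
```

```text
3.15 [ 0.42318852 -0.08789185  0.13048048] [-0.16581468  0.00090515  0.13048048]
-0.07 3 [-0.012 -0.068  0.056] [-0.009 -0.063  0.06 ]
-0.06 63 [-0.014 -0.058  0.02 ] [ 0.006 -0.05   0.06 ]
-0.05 55 [-0.013 -0.05   0.013] [ 0.009 -0.041  0.06 ]
-0.04 1 [-0.011 -0.04   0.058] [-0.011 -0.04   0.058]
0.04 117 [-0.014  0.04   0.012] [0.014 0.05  0.059]
0.05 17 [-0.013  0.05   0.014] [-0.004  0.059  0.059]
0.06 3 [-0.012  0.063  0.058] [-0.005  0.069  0.06 ]
```

View pics/s1c.png

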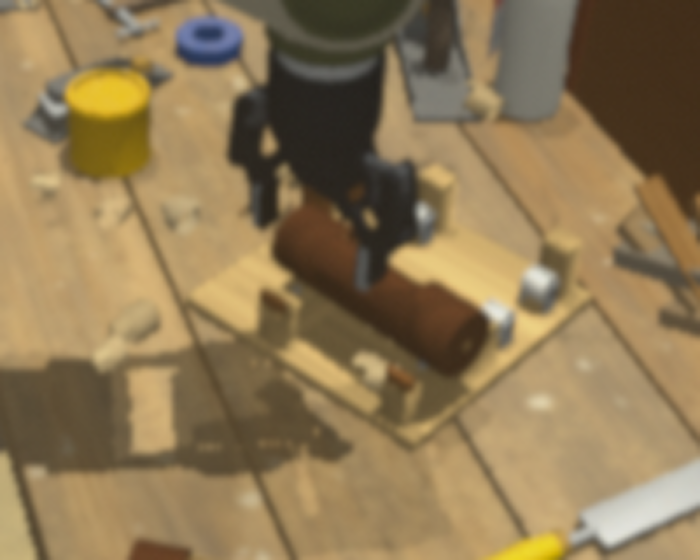

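The picture shows the open gripper behind the spindle, and the depth confirms the open tips are 13 mm above the TCP. I lower it and push.

>>> {"api": "move_arm", "payload": {
  "jaw": [8.54, 8.54, 8.54, 8.54, 8.54, 8.54, 8.54, 8.54, 8.54, 8.54, 8.54, 8.54],
  "dp": [
    [0, 0, 2.7],
    [0, 0, 2.7],
    [0, 0, 2.7],
    [-0.8, 0, 0],
    [-0.8, 0, 0],
    [-0.5, 0, 0],
    [-0.4, 0, 0],
    [-0.4, 0, 0],
    [-0.4, 0, 0],
    [-0.4, 0, 0],
    [-0.4, 0, 0],
    [-0.4, 0, 0]
  ],
  "turn": [
    [0, 0, 0],
    [0, 0, 0],
    [0, 0, 0],
    [0, 0, 0],
    [0, 0, 0],
    [0, 0, 0],
    [0, 0, 0],
    [0, 0, 0],
    [0, 0, 0],
    [0, 0, 0],
    [0, 0, 0],
    [0, 0, 0]
  ]
}}

```text
time_s: 4.15
position: [0.4679, -0.0774, 0.0505]
tool_rot: [[-0.971, -0.238, 0.0], [-0.238, 0.971, -0.0], [-0.0, -0.0, -1.0]]
ft_force: [-0.3, 0.7, 0.6]
grip_width: 0.0853
gripper_force: 0.2
```

>>> {"api": "move_arm", "payload": {
  "jaw": [8.54, 8.54, 8.54, 8.54, 8.54, 8.54, 8.54, 8.54, 8.54, 8.54, 8.54, 8.54],
  "dp": [
    [-0.5, 0, 0],
    [-0.5, 0, 0],
    [-0.5, 0, 0],
    [-0.5, 0, 0],
    [-0.5, 0, 0],
    [-0.5, 0, 0],
    [-0.5, 0, 0],
    [-0.4, 0, 0],
    [-0.4, 0, 0],
    [-0.4, 0, 0],
    [-0.4, 0, 0],
    [0, 0, 0]
  ],
  "turn": [
    [0, 0, 0],
    [0, 0, 0],
    [0, 0, 0],
    [0, 0, 0],
    [0, 0, 0],
    [0, 0, 0],
    [0, 0, 0],
    [0, 0, 0],
    [0, 0, 0],
    [0, 0, 0],
    [0, 0, 0],
    [0, 0, 0]
  ]
}}

```text
time_s: 5.15
position: [0.5178, -0.0652, 0.0503]
tool_rot: [[-0.971, -0.238, 0.001], [-0.238, 0.971, -0.0], [-0.001, -0.0, -1.0]]
ft_force: [0.5, -0.5, -0.5]
grip_width: 0.0854
gripper_force: 0.0
```

```bash
python3 - <<'E'
from h import *
im,d=cams.get_image("scene"); save("s2",im); np.save("s2.npy",d)
s=observe(); print(s["time_s"],incr(np.array(s["position"])),s["ft_force"])
for q in("spindle_mid","spindle"): print([(np.round(np.array(r["location"])*[640,400],1).tolist(),round(r["p"],2)) for r in cams.mark_of("scene",q)])
print(proj("scene",np.array([SEAT+[0,0,.0599], SEAT+R@[-.04,0,.0725]])))
cv2.imwrite("pics/s2c.png",cv2.resize(im[150:310,280:480,::-1],None,fx=3.5,fy=3.5,interpolation=cv2.INTER_CUBIC))
E
```

```text
5.2 [-0.06899404  0.00056988  0.05027566] [ 0.61251506 -0.527833    0.82134978]
[([326.8, 318.7], 0.85), ([391.0, 221.0], 0.75)]
[([323.2, 319.0], 0.77), ([391.7, 218.4], 0.69)]
[[389.73229315 218.06475371]
 [380.89762613 221.12289428]]
```

View pics/s2c.png

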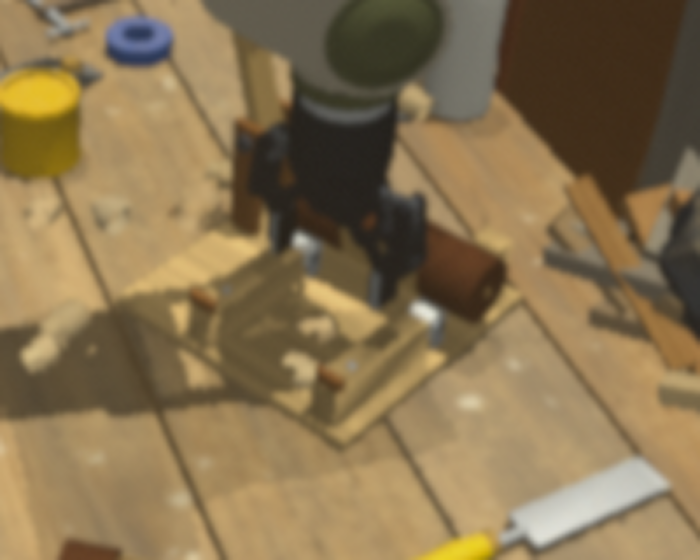

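The spindle has rolled into the vee, at scene px (391,221) against the predicted (390,218). The gripper hides its middle. I back off upward, go over the right round end with shut fingers, and measure the flat.

>>> {"api": "move_arm", "payload": {
  "jaw": [8.54, 8.54, 0, 0, 0, 0, 0, 0],
  "dp": [
    [0.5, 0, -2],
    [0, 0, -3],
    [0, 0, -3],
    [-2.1, -2.15, 0],
    [-2.1, -2.15, 0],
    [-2.1, -2.15, 0],
    [0, 0, 0],
    [0, 0, 0]
  ],
  "turn": [
    [0, 0, 0],
    [0, 0, 0],
    [0, 0, 0],
    [0, 0, 0],
    [0, 0, 0],
    [0, 0, 0],
    [0, 0, 0],
    [0, 0, 0]
  ]
}}

```text
time_s: 5.97
position: [0.5889, -0.1148, 0.1297]
tool_rot: [[-0.971, -0.237, -0.001], [-0.237, 0.971, 0.0], [0.001, 0.0, -1.0]]
ft_force: [0.2, 0.1, -0.2]
grip_width: 0.0123
gripper_force: 0.0
```

```bash
cat >> h.py <<'E'
def look(tag,view=False):
    s=observe(); print("t",s["time_s"],"tcp",incr(np.array(s["position"])).round(4),"z axis",np.round(np.array(s["tool_rot"])[:,2],3),"F",np.round(s["ft_force"],1),"w",s["grip_width"])
    for n in("scene","top"):
        im,d=cams.get_image(n); save(n+tag,im); np.save(n+tag+".npy",d)
        Q=incr(cloud(n,d)); r=np.hypot(Q[...,0],Q[...,2]-.0599)
        m=(r<.034)&(r>.012)&(d>0)
        mid=m&(abs(Q[...,1])<.034); ends=m&(abs(Q[...,1])>.042)&(abs(Q[...,1])<.083)
        hsv=cv2.cvtColor(im,cv2.COLOR_RGB2HSV); pale=mid&(hsv[...,2]>105)&(hsv[...,0]>8)
        ang=np.degrees(np.arctan2(Q[...,0],Q[...,2]-.0599)) # tilt from up, + away
        print(n,"mid",mid.sum(),"ends",ends.sum(),"pale",pale.sum(), "pale ang",np.percentile(ang[pale],[5,25,50,75,95]).round() if pale.sum()>5 else "")
        for lo in range(-130,90,20):
            k=mid&(ang>=lo)&(ang<lo+20); e=ends&(ang>=lo)&(ang<lo+20)
            if k.sum()>8: print("  ang",lo+10,"n",k.sum(),"r",(1000*np.median(r[k])).round(1),"V",np.median(hsv[k][:,2]),"H",np.median(hsv[k][:,0]),"| ends r",(1000*np.median(r[e])).round(1) if e.sum()>5 else "")
    if view:
        cv2.imwrite(f"pics/v{tag}.png",np.hstack([cv2.resize(cv2.imread(f"pics/scene{tag}.png")[150:290,320:460],(400,400),interpolation=cv2.INTER_CUBIC),cv2.resize(cv2.imread(f"pics/top{tag}.png")[110:230,300:420],(400,400),interpolation=cv2.INTER_CUBIC)]))
E
python3 -c "
from h import *
look('A',True)"
```

```text
t 5.9667 tcp [-0.0112 -0.0645  0.1297] z axis [-0.001  0.    -1.   ] F [ 0.2  0.1 -0.2] w 0.012299704091173357
scene mid 476 ends 568 pale 20 pale ang [23. 27. 31. 35. 43.]
  ang -120 n 38 r 18.2 V 95.0 H 19.0 | ends r 26.3
  ang -100 n 35 r 16.7 V 96.0 H 19.0 | ends r 23.2
  ang -80 n 36 r 18.0 V 96.0 H 20.0 | ends r 24.4
  ang -60 n 54 r 22.7 V 87.0 H 19.0 | ends r 24.7
  ang -40 n 81 r 25.9 V 62.0 H 14.0 | ends r 25.3
  ang -20 n 76 r 27.1 V 63.0 H 14.0 | ends r 26.1
  ang 0 n 61 r 27.8 V 62.0 H 14.0 | ends r 27.9
  ang 20 n 40 r 28.8 V 94.0 H 16.0 | ends r 28.8
  ang 40 n 11 r 29.5 V 131.0 H 17.0 | ends r 29.6
top mid 167 ends 253 pale 13 pale ang [50. 58. 61. 73. 77.]
  ang -40 n 18 r 27.9 V 61.0 H 13.0 | ends r 27.5
  ang -20 n 27 r 27.1 V 61.0 H 12.0 | ends r 28.2
  ang 0 n 32 r 28.4 V 76.0 H 12.0 | ends r 27.2
  ang 20 n 31 r 27.0 V 86.0 H 13.0 | ends r 27.8
  ang 40 n 32 r 27.4 V 83.5 H 12.0 | ends r 26.5
  ang 60 n 17 r 26.5 V 99.0 H 16.0 | ends r 27.1
```

View pics/vA.png

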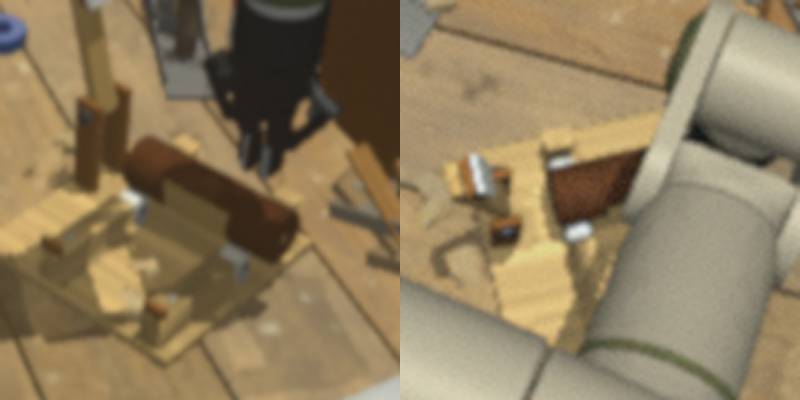

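The flat faces about -98° (toward the robot), with its upper edge near -55° in the scene view. That needs about +98°, or 47 mm of stroke toward +x. Lowering to touch the right round end.

>>> {"api": "move_arm", "payload": {
  "jaw": [0, 0, 0, 0, 0, 0],
  "dp": [
    [0, 0, 2],
    [0, 0, 1.5],
    [0, 0, 0.3],
    [0, 0, 0.2],
    [0, 0, 0.2],
    [0, 0, 0]
  ],
  "turn": [
    [0, 0, 0],
    [0, 0, 0],
    [0, 0, 0],
    [0, 0, 0],
    [0, 0, 0],
    [0, 0, 0]
  ]
}}

```text
time_s: 6.57
position: [0.5888, -0.1141, 0.0889]
tool_rot: [[-0.971, -0.238, 0.001], [-0.238, 0.971, -0.0], [-0.001, -0.0, -1.0]]
ft_force: [0.1, -0.1, -0.5]
grip_width: 0.0004
gripper_force: 0.0
```

>>> {"api": "move_arm", "payload": {
  "jaw": [0, 0],
  "dp": [
    [0, 0, 0.2],
    [0, 0, 0]
  ],
  "turn": [
    [0, 0, 0],
    [0, 0, 0]
  ]
}}

```text
time_s: 6.73
position: [0.589, -0.1142, 0.0868]
tool_rot: [[-0.971, -0.238, 0.001], [-0.238, 0.971, -0.0], [-0.001, -0.001, -1.0]]
ft_force: [-0.1, -0.2, 1.1]
grip_width: -0.0002
gripper_force: 0.5
```

>>> {"api": "move_arm", "payload": {
  "jaw": [0, 0],
  "dp": [
    [0, 0, 0.1],
    [0, 0, 0]
  ],
  "turn": [
    [0, 0, 0],
    [0, 0, 0]
  ]
}}

```text
time_s: 6.9
position: [0.5891, -0.1143, 0.0863]
tool_rot: [[-0.971, -0.238, 0.001], [-0.238, 0.971, -0.001], [-0.001, -0.001, -1.0]]
ft_force: [-1.2, -0.0, 5.8]
grip_width: 0.0
gripper_force: 3.2
```

>>> {"api": "move_arm", "payload": {
  "jaw": [0, 0, 0, 0, 0, 0, 0],
  "dp": [
    [-0.4, 0, 0],
    [-0.4, 0, 0],
    [-0.4, 0, 0],
    [-0.4, 0, 0],
    [-0.4, 0, 0],
    [0, 0, 0],
    [0, 0, -1.5]
  ],
  "turn": [
    [0, 0, 0],
    [0, 0, 0],
    [0, 0, 0],
    [0, 0, 0],
    [0, 0, 0],
    [0, 0, 0],
    [0, 0, 0]
  ]
}}

```text
time_s: 7.48
position: [0.6076, -0.109, 0.099]
tool_rot: [[-0.971, -0.238, -0.003], [-0.238, 0.971, 0.001], [0.002, 0.002, -1.0]]
ft_force: [0.2, 0.0, -0.7]
grip_width: 0.0002
gripper_force: 0.0
```

```bash
python3 -c "
from h import *
look('B')"
```

```text
t 7.4833 tcp [ 0.0083 -0.0633  0.099 ] z axis [-0.003  0.001 -1.   ] F [ 0.2  0.  -0.7] w 0.0001600082631911019
scene mid 478 ends 567 pale 284 pale ang [-96. -77. -47. -23.  25.]
  ang -120 n 22 r 24.2 V 79.0 H 18.0 | ends r 28.0
  ang -100 n 64 r 22.7 V 105.0 H 19.0 | ends r 23.5
  ang -80 n 61 r 19.2 V 121.0 H 20.0 | ends r 24.3
  ang -60 n 57 r 17.4 V 121.0 H 20.0 | ends r 24.0
  ang -40 n 61 r 19.0 V 122.0 H 20.0 | ends r 25.7
  ang -20 n 81 r 22.0 V 118.0 H 20.0 | ends r 26.4
  ang 0 n 81 r 27.5 V 79.0 H 17.0 | ends r 27.9
  ang 20 n 41 r 28.9 V 84.0 H 17.0 | ends r 28.8
top mid 102 ends 252 pale 15 pale ang [-98. -85. -17.  59.  75.]
  ang -80 n 11 r 23.6 V 102.0 H 19.0 | ends r 27.1
  ang -20 n 10 r 26.2 V 99.0 H 19.0 | ends r 28.3
  ang 0 n 18 r 27.8 V 65.0 H 13.0 | ends r 28.2
  ang 20 n 21 r 28.5 V 61.0 H 12.0 | ends r 27.0
  ang 40 n 19 r 26.5 V 60.0 H 12.0 | ends r 27.1
  ang 60 n 10 r 27.3 V 97.0 H 17.5 | ends r 26.9
```

```bash
cat >> h.py <<'E'
def flat(tag,n="scene"):
    d=np.load(n+tag+".npy"); Q=incr(cloud(n,d)); r=np.hypot(Q[...,0],Q[...,2]-.0599); m=(r<.036)&(r>.012)&(d>0)
    E=Q[m&(abs(Q[...,1])>.043)&(abs(Q[...,1])<.082)]; E=E[(E[:,2]>.045)&(E[:,2]<.1)]
    f=lambda p:np.hypot(E[:,0]-p[0],E[:,2]-p[1])-.0275
    c=least_squares(f,[0,.06],loss="soft_l1",f_scale=.001).x
    M=Q[m&(abs(Q[...,1])<.033)]; X=np.c_[M[:,0]-c[0],M[:,2]-c[1]]; X=X[(np.hypot(*X.T)<.031)&(X[:,1]>-.02)]
    # section model: radius along direction = min(.0275, .0195/cos(phi-t))
    a=np.arctan2(X[:,0],X[:,1])
    def g(t):
        co=np.cos(a-t); return np.hypot(*X.T)-np.where(co>.7091,.0195/np.maximum(co,.3),.0275)
    T=np.radians(np.arange(-150,90,1)); cost=[np.sum(np.minimum(abs(g(t)),.004)) for t in T]
    i=int(np.argmin(cost)); print(n,"axis",c.round(4),"flat tilt deg",np.degrees(T[i]).round(1),"resid",(1e3*cost[i]/len(X)).round(2),len(X))
E
python3 -c "
from h import *
for t in 'AB': flat(t)"
```

```text
scene axis [0.0037 0.0603] flat tilt deg -101.0 resid 1.32 443
scene axis [0.0036 0.0603] flat tilt deg -57.0 resid 1.62 462
```

>>> {"api": "move_arm", "payload": {
  "jaw": [0, 0, 0, 0, 0, 0, 0, 0, 0, 0],
  "dp": [
    [2, 0, 0],
    [0, 0, 0],
    [0, 0, 1],
    [0, 0, 0.5],
    [0, 0, 0],
    [-0.45, 0, 0],
    [-0.45, 0, 0],
    [-0.45, 0, 0],
    [-0.45, 0, 0],
    [0, 0, 0]
  ],
  "turn": [
    [0, 0, 0],
    [0, 0, 0],
    [0, 0, 0],
    [0, 0, 0],
    [0, 0, 0],
    [0, 0, 0],
    [0, 0, 0],
    [0, 0, 0],
    [0, 0, 0],
    [0, 0, 0]
  ]
}}

```text
time_s: 8.42
position: [0.6085, -0.1098, 0.0869]
tool_rot: [[-0.971, -0.238, 0.005], [-0.238, 0.971, -0.001], [-0.004, -0.002, -1.0]]
ft_force: [0.3, 2.5, 16.3]
grip_width: -0.0001
gripper_force: 8.5
```

>>> {"api": "move_arm", "payload": {
  "jaw": [0, 0, 0],
  "dp": [
    [0, 0, -1.5],
    [0, 0, 0],
    [0, 0, 0]
  ],
  "turn": [
    [0, 0, 0],
    [0, 0, 0],
    [0, 0, 0]
  ]
}}

```text
time_s: 8.67
position: [0.6066, -0.1098, 0.0997]
tool_rot: [[-0.971, -0.238, 0.0], [-0.238, 0.971, -0.0], [-0.0, -0.0, -1.0]]
ft_force: [0.4, 0.3, -0.5]
grip_width: 0.0001
gripper_force: 0.0
```

```bash
python3 -c "
from h import *
look('C'); flat('C')"
```

```text
t 8.6667 tcp [ 0.0072 -0.0638  0.0997] z axis [ 0. -0. -1.] F [ 0.4  0.3 -0.5] w 7.575210478757765e-05
scene mid 480 ends 574 pale 263 pale ang [-51. -33.  -4.  20.  32.]
  ang -120 n 21 r 24.2 V 64.0 H 17.0 | ends r 27.2
  ang -100 n 43 r 23.8 V 54.0 H 15.0 | ends r 23.7
  ang -80 n 59 r 24.7 V 56.0 H 15.0 | ends r 24.4
  ang -60 n 77 r 24.2 V 80.0 H 17.0 | ends r 24.2
  ang -40 n 65 r 21.7 V 126.0 H 20.0 | ends r 25.5
  ang -20 n 54 r 20.2 V 131.0 H 20.0 | ends r 26.8
  ang 0 n 57 r 20.5 V 133.0 H 20.0 | ends r 27.4
  ang 20 n 80 r 24.8 V 133.0 H 20.0 | ends r 28.6
  ang 40 n 21 r 28.6 V 140.0 H 19.0 | ends r 29.6
top mid 108 ends 249 pale 68 pale ang [-39.  -6.  15.  25.  60.]
  ang -60 n 11 r 28.4 V 80.0 H 18.0 | ends r 28.1
  ang -20 n 10 r 19.5 V 130.0 H 19.0 | ends r 29.0
  ang 0 n 16 r 22.2 V 136.0 H 20.0 | ends r 27.1
  ang 20 n 26 r 25.3 V 138.0 H 20.0 | ends r 26.3
  ang 40 n 21 r 27.6 V 89.0 H 17.0 | ends r 26.9
  ang 60 n 11 r 26.3 V 92.0 H 18.0 | ends r 26.7
scene axis [0.0036 0.0603] flat tilt deg -16.0 resid 1.53 462
```

>>> {"api": "move_arm", "payload": {
  "jaw": [0, 0, 0, 0, 0, 0, 0, 0, 0, 0],
  "dp": [
    [1.1, 0, 0],
    [0, 0, 0],
    [0, 0, 1],
    [0, 0, 0.4],
    [0, 0, 0],
    [-0.25, 0, 0],
    [-0.25, 0, 0],
    [-0.25, 0, 0],
    [0, 0, 0],
    [0, 0, 0]
  ],
  "turn": [
    [0, 0, 0],
    [0, 0, 0],
    [0, 0, 0],
    [0, 0, 0],
    [0, 0, 0],
    [0, 0, 0],
    [0, 0, 0],
    [0, 0, 0],
    [0, 0, 0],
    [0, 0, 0]
  ]
}}

```text
time_s: 9.6
position: [0.6041, -0.1107, 0.0871]
tool_rot: [[-0.971, -0.238, 0.003], [-0.238, 0.971, -0.001], [-0.003, -0.001, -1.0]]
ft_force: [0.8, 0.9, 10.8]
grip_width: -0.0
gripper_force: 5.7
```

>>> {"api": "move_arm", "payload": {
  "jaw": [0, 0, 0],
  "dp": [
    [0, 0, -1.4],
    [0, 0, 0],
    [0, 0, 0]
  ],
  "turn": [
    [0, 0, 0],
    [0, 0, 0],
    [0, 0, 0]
  ]
}}

```text
time_s: 9.85
position: [0.6031, -0.1107, 0.0997]
tool_rot: [[-0.971, -0.238, 0.0], [-0.238, 0.971, -0.0], [-0.0, -0.0, -1.0]]
ft_force: [0.2, -0.4, 0.3]
grip_width: 0.0003
gripper_force: 0.0
```

```bash
python3 -c "
from h import *
look('D',True); flat('D')"
```

```text
t 9.85 tcp [ 0.0036 -0.0638  0.0997] z axis [ 0. -0. -1.] F [ 0.2 -0.4  0.3] w 0.00026291179958853027
scene mid 474 ends 564 pale 186 pale ang [-31. -12.  15.  35.  49.]
  ang -120 n 16 r 24.3 V 63.0 H 16.5 | ends r 27.5
  ang -100 n 45 r 24.2 V 54.0 H 15.0 | ends r 23.7
  ang -80 n 58 r 24.1 V 56.0 H 15.0 | ends r 24.2
  ang -60 n 72 r 25.2 V 61.0 H 14.0 | ends r 24.5
  ang -40 n 73 r 25.7 V 79.0 H 17.0 | ends r 25.5
  ang -20 n 54 r 22.6 V 121.0 H 19.0 | ends r 26.2
  ang 0 n 42 r 21.2 V 127.5 H 19.0 | ends r 27.6
  ang 20 n 48 r 23.0 V 129.0 H 20.0 | ends r 28.8
  ang 40 n 55 r 26.2 V 139.0 H 19.0 | ends r 29.6
top mid 119 ends 249 pale 100 pale ang [-31.   0.  24.  43.  70.]
  ang -40 n 11 r 25.2 V 108.0 H 19.0 | ends r 27.0
  ang -20 n 15 r 21.4 V 130.0 H 19.0 | ends r 28.3
  ang 0 n 17 r 21.7 V 136.0 H 19.0 | ends r 28.2
  ang 20 n 20 r 21.4 V 143.5 H 20.0 | ends r 27.7
  ang 40 n 28 r 24.7 V 142.5 H 19.5 | ends r 26.8
  ang 60 n 13 r 26.0 V 135.0 H 19.0 | ends r 26.4
scene axis [0.0036 0.0602] flat tilt deg 3.0 resid 1.31 451
```

View pics/vD.png

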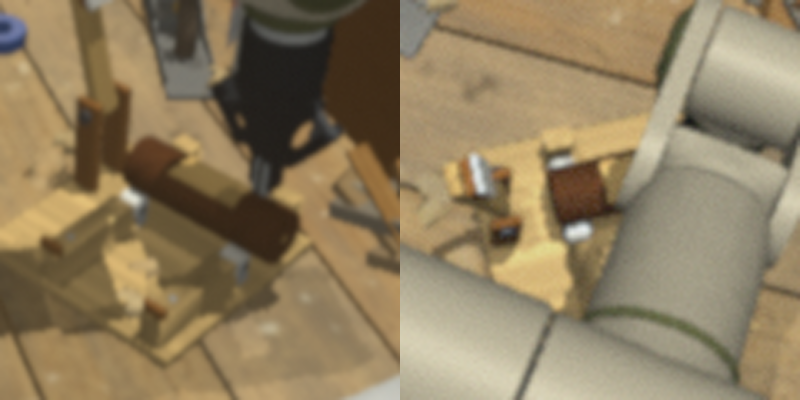

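The flat now looks up in the scene view, fit +3°. I refine with a plane fit and measure the hold-down.

```bash
python3 - <<'E'
from h import *
for t in "CD":
  for n in("scene","top"):
    d=np.load(n+t+".npy"); Q=incr(cloud(n,d)); im=cv2.imread(f"pics/{n}{t}.png"); hsv=cv2.cvtColor(im,cv2.COLOR_BGR2HSV)
    c=.0036 if n=="scene" else 0
    m=(abs(Q[...,1])<.033)&(abs(Q[...,0]-c)<.016)&(Q[...,2]>.065)&(Q[...,2]<.095)&(d>0)&(hsv[...,2]>100)
    M=Q[m]; 
    if len(M)<15: continue
    A=np.c_[M[:,0]-c,M[:,1],np.ones(len(M))]
    for _ in range(3):
        s=np.linalg.lstsq(A,M[:,2],rcond=None)[0]; e=M[:,2]-A@s; k=abs(e)<.005; A,M=A[k],M[k]
    print(t,n,len(M),"tilt x",np.degrees(-np.arctan(s[0])).round(1),"tilt y",np.degrees(np.arctan(s[1])).round(1),"z",s[2].round(4),"rms",e.std().round(4))
# hold-down bar
for n in("scene","top"):
    d=np.load(n+"0.npy"); Q=incr(cloud(n,d)); m=(abs(Q[...,0])<.02)&(Q[...,1]>.09)&(Q[...,1]<.22)&(Q[...,2]>.125)&(Q[...,2]<.3)&(d>0)
    M=Q[m]; print(n,len(M),M.mean(0).round(3))
    for z in np.arange(.125,.27,.02):
        k=M[(M[:,2]>=z)&(M[:,2]<z+.02)]
        if len(k): print("  z",z.round(3),len(k),"x",np.percentile(k[:,0],[5,50,95]).round(3),"y",np.percentile(k[:,1],[5,50,95]).round(3))
E
```

```text
C scene 205 tilt x -14.4 tilt y 0.5 z 0.0812 rms 0.0018
C top 50 tilt x -15.0 tilt y -5.1 z 0.0825 rms 0.0023
D scene 164 tilt x 1.4 tilt y -0.3 z 0.0805 rms 0.0015
D top 60 tilt x 3.7 tilt y -0.5 z 0.0795 rms 0.0022
scene 529 [-0.002  0.143  0.196]
  z 0.125 69 x [-0.012 -0.004  0.013] y [0.125 0.129 0.138]
  z 0.145 69 x [-0.013 -0.004  0.014] y [0.131 0.135 0.144]
  z 0.165 75 x [-0.013 -0.003  0.014] y [0.135 0.14  0.149]
  z 0.185 67 x [-0.013 -0.005  0.014] y [0.142 0.146 0.156]
  z 0.205 80 x [-0.013 -0.009  0.016] y [0.133 0.14  0.161]
  z 0.225 137 x [-0.013 -0.006  0.016] y [0.137 0.144 0.166]
  z 0.245 32 x [-0.012  0.003  0.014] y [0.143 0.159 0.168]
top 223 [-0.004  0.152  0.222]
  z 0.125 19 x [-0.016 -0.009  0.007] y [0.128 0.131 0.139]
  z 0.145 12 x [-0.016 -0.013  0.003] y [0.133 0.137 0.146]
  z 0.165 9 x [-0.015 -0.015 -0.011] y [0.141 0.144 0.155]
  z 0.185 7 x [-0.016 -0.014 -0.012] y [0.145 0.15  0.159]
  z 0.205 23 x [-0.016 -0.013  0.009] y [0.136 0.139 0.161]
  z 0.225 82 x [-0.015 -0.002  0.013] y [0.141 0.155 0.172]
  z 0.245 71 x [-0.014 -0.002  0.012] y [0.146 0.163 0.173]
```

The flat is up to within about 2° by both cameras. The hold-down stands at about 1.85 rad with its end at cradle y≈0.17, z≈0.25. I travel round its robot side to its left.

>>> {"api": "move_arm", "payload": {
  "jaw": [0, 0, 0, 0, 0, 0, 0, 0, 0, 0, 0, 0],
  "dp": [
    [0, 0, -3.9],
    [0, 0, -3.9],
    [0, 0, -3.9],
    [3.2, 0, 0],
    [3.2, 0, 0],
    [3.2, 0, 0],
    [0, 3.5, 0],
    [0, 3.5, 0],
    [0, 3.5, 0],
    [0, 3.5, 0],
    [0, 3.5, 0],
    [0, 3.5, 0]
  ],
  "turn": [
    [0, 0, 0],
    [0, 0, 0],
    [0, 0, 0],
    [0, 0, 0],
    [0, 0, 0],
    [0, 0, 0],
    [0, 0, 0],
    [0, 0, 0],
    [0, 0, 0],
    [0, 0, 0],
    [0, 0, 0],
    [0, 0, 0]
  ]
}}

```text
time_s: 10.95
position: [0.4588, 0.0718, 0.2166]
tool_rot: [[-0.971, -0.237, -0.001], [-0.237, 0.971, 0.0], [0.001, 0.0, -1.0]]
ft_force: [0.7, -0.2, 0.2]
grip_width: 0.0001
gripper_force: 0.0
```

```bash
python3 - <<'E'
from h import *
s=observe(); print(s["time_s"],incr(np.array(s["position"])).round(4),np.round(s["ft_force"],1))
im,d=cams.get_image("scene"); np.save("sceneE.npy",d); save("sceneE",im); flat("E")
E
```

```text
10.95 [-0.0934  0.1476  0.2166] [ 0.7 -0.2  0.2]
scene axis [0.0037 0.0602] flat tilt deg 2.0 resid 1.35 457
```

>>> {"api": "move_arm", "payload": {
  "jaw": [0, 0, 0, 0, 0, 0, 0],
  "dp": [
    [0, 3.5, 0],
    [0, 3.5, 0],
    [0, 0, 0],
    [-3, 0, 0],
    [-3, 0, 0],
    [-3.1, 0, 0],
    [0, 0, 0]
  ],
  "turn": [
    [0, 0, 0],
    [0, 0, 0],
    [0, 0, 0],
    [0, 0, 0],
    [0, 0, 0],
    [0, 0, 0],
    [0, 0, 0]
  ]
}}

```text
time_s: 11.58
position: [0.5352, 0.1602, 0.2155]
tool_rot: [[-0.971, -0.238, 0.0], [-0.238, 0.971, 0.0], [-0.0, 0.0, -1.0]]
ft_force: [-1.0, -1.1, 0.1]
grip_width: 0.0
gripper_force: 0.0
```

```bash
python3 - <<'E'
from h import *
s=observe(); print(s["time_s"],incr(np.array(s["position"])).round(4),np.round(s["ft_force"],1))
im,d=cams.get_image("scene"); save("sF",im)
cv2.imwrite("pics/sFc.png",cv2.resize(im[90:290,280:480,::-1],None,fx=2.9,fy=2.9,interpolation=cv2.INTER_CUBIC))
E
```

```text
11.5833 [0.0018 0.2155 0.2155] [-1.  -1.1  0.1]
```

View pics/sFc.png

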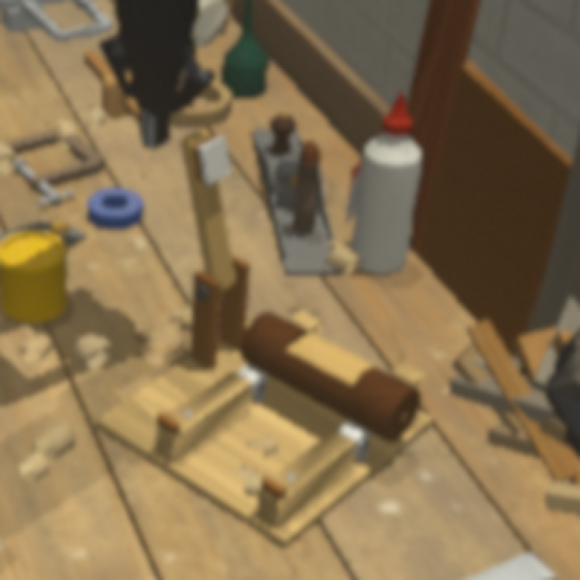

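The picture shows the flat up, and the shut fingers left of the upright arm. I sweep the arm over.

>>> {"api": "move_arm", "payload": {
  "jaw": [0, 0, 0, 0, 0, 0, 0, 0, 0, 0],
  "dp": [
    [0, -0.9, 0],
    [0, -0.9, 0],
    [0, -0.9, 0],
    [0, -1.0, -0.5],
    [0, -1.0, -0.5],
    [0, -1.0, -0.5],
    [0, -1.1, -0.5],
    [0, -1.2, 0.1],
    [0, -1.2, 0.1],
    [0, -1.1, 0.1]
  ],
  "turn": [
    [0, 0, 0],
    [0, 0, 0],
    [0, 0, 0],
    [0, 0, 0],
    [0, 0, 0],
    [0, 0, 0],
    [0, 0, 0],
    [0, 0, 0],
    [0, 0, 0],
    [0, 0, 0]
  ]
}}

```text
time_s: 12.47
position: [0.5563, 0.0586, 0.2343]
tool_rot: [[-0.971, -0.238, 0.001], [-0.238, 0.971, -0.0], [-0.001, -0.0, -1.0]]
ft_force: [0.4, 0.8, -0.6]
grip_width: 0.0
gripper_force: 0.6
```

```bash
cat >> h.py <<'E'
def bar(n="scene"):
    s=observe(); p=incr(np.array(s["position"])); print(s["time_s"],p.round(4),np.round(s["ft_force"],1))
    r=cams.get_image(n); d=r[1]; Q=incr(cloud(n,d)); hsv=cv2.cvtColor(r[0],cv2.COLOR_RGB2HSV)
    m=(abs(Q[...,0])<.02)&(Q[...,1]>-.05)&(Q[...,1]<.22)&(Q[...,2]>.125)&(Q[...,2]<.3)&(d>0)&(hsv[...,2]>90)
    M=Q[m]; a=np.arctan2(M[:,2]-.102,.126-M[:,1]); print(len(M),"bar angle pct",np.percentile(a,[10,30,50,70,90]).round(2))
    return r
E
python3 -c "
from h import *
bar()"
```

```text
12.4667 [-0.0018  0.1117  0.2343] [ 0.4  0.8 -0.6]
421 bar angle pct [1.15 1.2  1.27 1.31 1.38]
```

>>> {"api": "move_arm", "payload": {
  "jaw": [0, 0, 0, 0, 0, 0, 0, 0, 0, 0, 0, 0],
  "dp": [
    [0, -1.1, 0.4],
    [0, -1.1, 0.4],
    [0, -1.1, 0.4],
    [0, -1.0, 0.65],
    [0, -1.0, 0.65],
    [0, -0.95, 0.7],
    [0, -0.8, 0.9],
    [0, -0.75, 0.9],
    [0, -0.7, 0.9],
    [0, -0.6, 1.05],
    [0, -0.5, 1.1],
    [0, -0.4, 1.1]
  ],
  "turn": [
    [0, 0, 0],
    [0, 0, 0],
    [0, 0, 0],
    [0, 0, 0],
    [0, 0, 0],
    [0, 0, 0],
    [0, 0, 0],
    [0, 0, 0],
    [0, 0, 0],
    [0, 0, 0],
    [0, 0, 0],
    [0, 0, 0]
  ]
}}

```text
time_s: 13.52
position: [0.5797, -0.0377, 0.1416]
tool_rot: [[-0.971, -0.238, -0.0], [-0.238, 0.971, -0.0], [0.0, -0.0, -1.0]]
ft_force: [1.3, -0.6, 0.9]
grip_width: 0.0002
gripper_force: 0.5
```

```bash
python3 -c "
from h import *
im,d=bar(); save('sceneG',im); np.save('sceneG.npy',d); flat('G')"
```

```text
13.5167 [-0.0018  0.0126  0.1416] [ 1.3 -0.6  0.9]
226 bar angle pct [0.25 0.29 0.32 0.34 0.4 ]
scene axis [0.0035 0.06  ] flat tilt deg 4.0 resid 1.45 455
```

>>> {"api": "move_arm", "payload": {
  "jaw": [0, 0, 0, 0, 0, 0, 0],
  "dp": [
    [0, -0.4, 0.8],
    [0, -0.3, 0.8],
    [0, -0.1, 0.6],
    [0, 0, 0.4],
    [0, 0, 0.3],
    [0, 0, 0.2],
    [0, 0, 0]
  ],
  "turn": [
    [0, 0, 0],
    [0, 0, 0],
    [0, 0, 0],
    [0, 0, 0],
    [0, 0, 0],
    [0, 0, 0],
    [0, 0, 0]
  ]
}}

```text
time_s: 14.15
position: [0.5815, -0.0448, 0.1115]
tool_rot: [[-0.971, -0.238, -0.0], [-0.238, 0.971, 0.0], [0.0, 0.0, -1.0]]
ft_force: [-0.5, -0.3, 0.2]
grip_width: 0.0001
gripper_force: 0.0
```

>>> {"api": "move_arm", "payload": {
  "jaw": [0, 0, 0, 0],
  "dp": [
    [0, 0, 0.1],
    [0, 0, 0],
    [0, 0, 0.1],
    [0, 0, 0]
  ],
  "turn": [
    [0, 0, 0],
    [0, 0, 0],
    [0, 0, 0],
    [0, 0, 0]
  ]
}}

```text
time_s: 14.48
position: [0.5816, -0.0449, 0.1099]
tool_rot: [[-0.971, -0.238, 0.0], [-0.238, 0.971, -0.0], [-0.0, -0.0, -1.0]]
ft_force: [0.1, 0.6, -0.0]
grip_width: -0.0
gripper_force: 0.1
```

>>> {"api": "move_arm", "payload": {
  "jaw": [0, 0, 0, 0],
  "dp": [
    [0, 0, 0.1],
    [0, 0, 0],
    [0, 0, 0.1],
    [0, 0, 0]
  ],
  "turn": [
    [0, 0, 0],
    [0, 0, 0],
    [0, 0, 0],
    [0, 0, 0]
  ]
}}

```text
time_s: 14.82
position: [0.5817, -0.0449, 0.109]
tool_rot: [[-0.971, -0.238, 0.001], [-0.238, 0.971, -0.0], [-0.001, -0.001, -1.0]]
ft_force: [-2.6, 1.4, 11.2]
grip_width: 0.0004
gripper_force: 5.2
```

```bash
python3 -c "
from h import *
im,d=bar(); save('sceneH',im); np.save('sceneH.npy',d)
Q=incr(cloud('scene',d)); m=(abs(Q[...,0])<.02)&(Q[...,1]>-.03)&(Q[...,1]<.1)&(Q[...,2]>.09)&(Q[...,2]<.135)&(d>0)
hsv=cv2.cvtColor(im,cv2.COLOR_RGB2HSV); m&=hsv[...,2]>110
M=Q[m]
for y in np.arange(-.03,.1,.02):
    k=M[(M[:,1]>=y)&(M[:,1]<y+.02)]
    if len(k): print(y.round(2),len(k),np.percentile(k[:,2],[5,50,95]).round(4))
cv2.imwrite('pics/sHc.png',cv2.resize(im[150:270,330:450,::-1],None,fx=4.8,fy=4.8,interpolation=cv2.INTER_CUBIC))
"
```

```text
14.8167 [-0.0016  0.0051  0.109 ] [-2.6  1.4 11.2]
40 bar angle pct [0.36 0.48 0.55 0.81 0.99]
-0.03 30 [0.1003 0.1087 0.1114]
-0.01 5 [0.1087 0.1105 0.111 ]
0.03 16 [0.1077 0.1094 0.1124]
0.05 48 [0.1053 0.1093 0.1112]
0.07 54 [0.1033 0.109  0.1119]
0.09 24 [0.1054 0.1087 0.1121]
```

View pics/sHc.png

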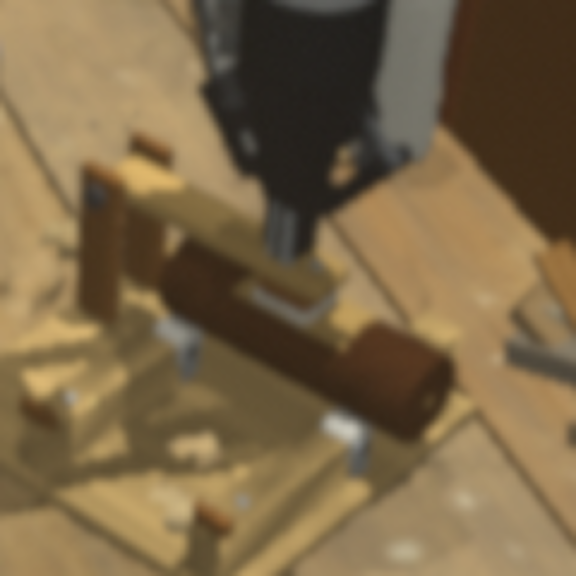

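The arm lies level with the pad on the flat: bar top at 109 mm along its length, 11 N. I press slightly more, then lift clear and check.

>>> {"api": "move_arm", "payload": {
  "jaw": [0, 0, 0, 0],
  "dp": [
    [0, 0, 0.1],
    [0, 0, 0],
    [0, 0, 0],
    [0, 0, 0]
  ],
  "turn": [
    [0, 0, 0],
    [0, 0, 0],
    [0, 0, 0],
    [0, 0, 0]
  ]
}}

```text
time_s: 15.2
position: [0.5817, -0.0449, 0.1089]
tool_rot: [[-0.971, -0.238, 0.002], [-0.238, 0.971, -0.001], [-0.002, -0.001, -1.0]]
ft_force: [-6.3, 0.9, 17.1]
grip_width: -0.0
gripper_force: 8.6
```

>>> {"api": "move_arm", "payload": {
  "jaw": [0, 0, 0, 0, 0, 0, 0],
  "dp": [
    [0, 0, -0.5],
    [0, 0, -2],
    [0, 0, -3],
    [0, 0, -3],
    [2.5, -2.5, -2],
    [2.5, -2.5, 0],
    [0, 0, 0]
  ],
  "turn": [
    [0, 0, 0],
    [0, 0, 0],
    [0, 0, 0],
    [0, 0, 0],
    [0, 0, 0],
    [0, 0, 0],
    [0, 0, 0]
  ]
}}

```text
time_s: 15.78
position: [0.5433, -0.1092, 0.2131]
tool_rot: [[-0.972, -0.235, 0.001], [-0.235, 0.972, -0.002], [-0.001, -0.003, -1.0]]
ft_force: [0.2, -0.2, -0.1]
grip_width: 0.0002
gripper_force: 0.0
```

```bash
python3 - <<'E'
from h import *
s=observe(); print(s["time_s"],incr(np.array(s["position"])).round(4),np.round(s["ft_force"],1))
im,d=cams.get_image("scene"); save("sceneI",im); np.save("sceneI.npy",d); flat("I")
Q=incr(cloud('scene',d)); hsv=cv2.cvtColor(im,cv2.COLOR_RGB2HSV)
m=(abs(Q[...,0])<.014)&(Q[...,1]>-.03)&(Q[...,1]<.1)&(Q[...,2]>.1)&(Q[...,2]<.125)&(d>0)&(hsv[...,2]>100)
M=Q[m]; print(len(M),np.polyfit(M[:,1],M[:,2],1),np.median(M[:,2]))
for q in("filler_tin","blue_tape"): print(q,[(np.round(np.array(r["box"])*[640,400,640,400]).tolist(),round(r["p"],2)) for r in cams.spot_in("scene",q)])
cv2.imwrite('pics/sIc.png',cv2.resize(im[120:280,270:470,::-1],None,fx=3.5,fy=3.5,interpolation=cv2.INTER_CUBIC))
E
```

```text
15.7833 [-0.0542 -0.0482  0.2131] [ 0.2 -0.2 -0.1]
scene axis [0.0035 0.0598] flat tilt deg 3.0 resid 1.68 355
370 [0.00179452 0.1079435 ] 0.10873788119484318
filler_tin [([291.0, 186.0, 29.0, 30.0], 0.76)]
blue_tape [([319.0, 162.0, 19.0, 14.0], 0.61)]
```

View pics/sIc.png

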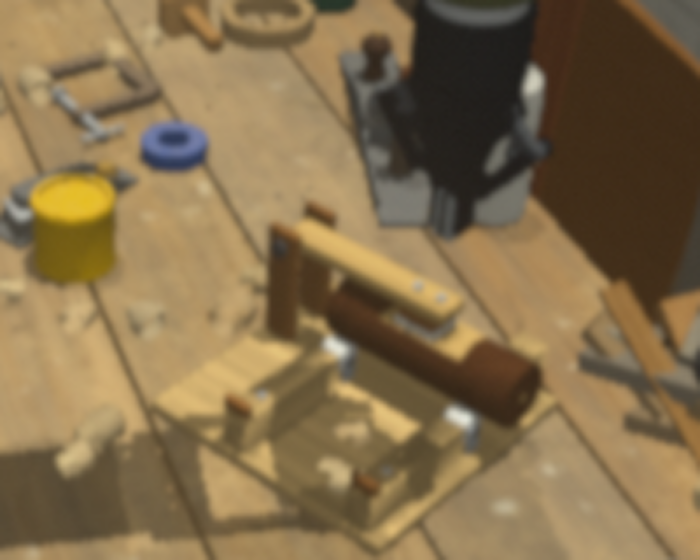

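The arm lies level on the flat (slope 0.1°, top at 109 mm). The tin and tape are unmoved, and the robot is clear.

```bash
python3 -c "
from h import *
print(ticket.close_job())"
```

```text
the job is handed in; nothing more can be done
None
```

The job is handed in at about 16 s of the 61 s allowed: the larger spindle is seated in the vee with its flat up (within about 3° by the camera fit), the hold-down is pressed level on it, and the tin and tape are where they were.

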